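# Load a carton under the sprung flap of a taping stand

## Task

Load the flat sweet carton lying in the lane of the taping stand: with one fingertip press down the long finger plate along the stand's side so that the sprung flap lifts, and keep it held open while the other fingertip pushes the carton along the lane under the flap until it is fully home against the end stop. Then let go so that the flap closes onto the carton and holds it, and move clear. Push only: do not grip, lift or tip the carton, and leave the gift box, the mint tin and the other carton where they are.

Things in the scene. Friction and masses are not known exactly. Their poses are not given: they have to be found in the camera images.
- stand: Fixed plywood taping stand, 244 x 84 mm. Origin on the table under the lane's centre line; x along the lane towards the end stop, y towards the finger plate, z up. Lane floor 12 mm above the table, x -128 to +108 mm. Lane walls from x = -30 to +112 mm only, inner faces at y = -29 and +29 mm, 4 mm thick, tops 27 mm above the table. Inner face of the end stop at x = +108 mm, its top at 35 mm.
- hinge (a point): Point on the flap's hinge rod, at stand x = 0, y = +39 mm, 38 mm above the table, axes as the stand's. The 6 mm rod runs along the stand's x from x = -127 to +113 mm, between lane and finger plate, in three bearing blocks (x = -122, +20, +109 mm; 12 mm wide in y, tops 43 mm above the table); the two fingers straddle it.
- flap (a joint): Angle of the sprung flap in rad: 0 shut, grows as the finger plate is pressed down and the flap lifts, stop at 1.0. Flap and finger plate are one rigid grey metal rocker. A spring shuts it (about 5 N on the finger plate). Above about 0.5 the carton passes under freely; 0.6 to 0.9 is a good opening; closed on the carton it reads about 0.41, its foot resting on the carton's top.
- finger_plate (a point): Middle of the finger plate's top, a strip 134 mm long (stand x -125 to +9 mm), 30 mm wide, rocking with the flap; shut, it spans y +57 to +84 mm and rises away from the lane, 36 to 49 mm above the table. A fingertip pressed straight down at y 57 to 75 mm meets it at about 40 mm and has the flap at about 0.7 when some 22 mm up, a good height for pushing too. Tips may slide along it.
- flap_foot (a point): Middle of the underside of the rubber foot under the flap, a bar 33 mm long along the stand's x at y = +1 mm; 15 mm above the table when shut. The flap covers the lane from stand x = +70 to +106 mm; its front skirt at x = +70 mm hangs to 18 mm above the table when shut and blocks the carton.
- sweet_box_6: The carton to load: flat closed printed carton, light blue, 50 mm wide (its x), 112 mm long (its y), 20 mm tall, about 70 g. Origin in the middle of its underside. It lies on the lane floor in front of the flap, its long axis along the lane. Fully home its origin is at x = +52 mm of the stand, and its near end, where it is pushed, at x = -4 mm, still outside the flap.
- sweet_box_4: Bystander: a larger flat brown carton, 56 x 120 x 23 mm (x, y, z), on the table before the open end of the lane; origin in the middle of its underside.
- gift_box: Bystander: small gift box tied with ribbon, 63 x 63 x 64 mm, beyond the end stop; origin in the middle of its underside.
- mint_tin_0: Bystander: round mint tin, 67 mm across, 23 mm tall, beside the flap; origin in the middle of its underside.
Not all that is in view belongs to the job. There is more than one size of the sweet_box_6; the job needs the largest.

How it is judged:
By the outcome, as a careful person would: the job done as asked, in the order asked, and still so for the second after the job is handed in, with the robot touching nothing.
It also fails if it takes over 42 s, if anything falls off the work surface, if the arm or the gripper's body presses on something with over 40 N, if the wrist force passes 120 N, or if a joint passes its speed limit or range.

## Robot

A 6-joint arm with a two-finger parallel gripper is mounted at the origin on a cart in front of the work surface, level with it; the furniture and walls round the work are solid. World frame = base frame: x ahead of the robot, y to its left, z up, the work surface at z = 0. Lengths are in m, angles in rad, forces in N, time in s.
With the tool pointing down it reaches from about 0.375 to 0.925 m from the base axis. Payload 5.7 kg.
Tool frame: the origin (TCP) lies on the front face of the gripper's body, between the roots of the fingers; the fingertips stand 73 mm ahead of it and the grasp point (between the pads) lies hold_point_z ahead of it (hold_point_z is the distance from the TCP to the grasp point, in m); z points along the fingers, y is the line along which they close (so a half turn about z gives the same grasp; the last joint's range is limited). The gripper opens to 85 mm and grips with 20 to 120 N. Pads are 22 mm wide; open, the fingers measure 114 mm over their backs; the gripper's body (76 mm by 85 mm) begins 54 mm behind the grasp point. The pads swing forward as they close: fully open they stand 13 mm farther back than shut.
Start: joints at [-1.454, 0.359, 1.51, -0, 1.272, -0.115], TCP at [0.138, -0.584, 0.304] pointing down, gripper open.
Joint ranges: [-2.97, 2.97], [-1.01, 2.36], [0.21, 2.38], [-0.96, 4.11], [0.2, 2.71], [-2.98, 2.98]. Speed limits (rad/s): [2.39, 2.39, 3.14, 3.14, 3.14, 3.14].

## Interface

Orientations are given as a unit quaternion [x, y, z, w].
In Python, from plant import * gives the robot as it stands.
- The arm moves only by the tool play_rows, never from a script. Its argument "series" is a list of rows, each a list of 5 numbers: the shift along the world's x, y, z in m, then the turn about the world's z in rad, then the opening, from -1 (shut) to 1 (fully open). A call has 1 to 5 rows; each row is the pose to reach, as a shift and turn from the pose commanded when the call began; what a row does not reach only later rows make up. A row lasts 1/8 s, in which the tool goes at most 62.5 mm and 10.7 degrees, less where a joint would pass 70% of its speed; a pose out of reach is approached as far as the arm can. A call with a gripper value outside its range is refused whole. The fingers move at their own pace and stop on an object; "force" is the grip in N (left out, the last holds). Time passes only in rows, so rows that repeat a pose let the fingers close. It gives the time, the measured TCP pose, the force, the opening and the grip force at its end, in the units of the state.
- sense(): the state, without advancing time (a new reading comes with each control period).
- get_image(name): name is "scene" or "top" or "wrist"; returns the picture (384x512x3 uint8, red, green, blue); there is no depth.
- calibration(name): a dict with "fx", "fy", "cx", "cy" (pixels), "eye" and "attitude" of the camera in the world. Camera axes: x right, y down, z forward; pixel columns grow to the right and rows downward; lengths in m; the calibration is good to about 2 mm. A picture is of the moment at which its call begins: read the wrist's pose just before it. calibration takes no time and is no camera call; for the wrist camera it gives the pose at the moment of the call.
- sign_off(): hands the job in; it is judged then, once.
The state is a dict: "t": time; "joint_positions": joint angles; "qd": joint speeds; "joint_torque": joint torques, N m; "tcp_pos": TCP position; "eef_rot": TCP orientation; "wrist_force": force on the tool from outside, world axes, zero at the start; "ft_torque": the same for the moment, N m; "finger_gap": finger opening in m; "grasp_force": force on a finger pad.
Only numpy, scipy, OpenCV 4.12 (cv2) and the standard library are available. Lean on these libraries where they do the work, as an engineer would, in place of code of your own. Each camera call takes 0.05 s, during which the arm holds its last target. There are 200 camera calls.

## Working session

There is one attempt and no reset: what is moved stays moved. The work goes in short steps, Python scripts to look and compute and a tool call to move; the robot and the scene stay as the last step left them, time stands still between calls to the robot, and variables do not carry over. Pictures are saved under pics/ and viewed, at most 10 in all, crops included, and the job is handed in when it is done.

Besides the shell and the picture viewer there is one more tool, called after "Emit:" as name(argument=value, ...), one argument or row to a line, values as JSON. play_rows: Moves the arm, as the interface text tells. Its arguments: {"type":"object","properties":{"series":{"type":"array"},"force":{"type":"number"}},"required":["series"]}

```bash
mkdir -p pics; ls
python3 - <<'E'
from plant import *
import cv2
for n in("scene","top"):
    im=get_image(n); cv2.imwrite(f"pics/{n}0.png",im[:,:,::-1]); print(n,calibration(n))
print(sense())
E
```

```text
pics
scene {'fx': 458.30573736389596, 'fy': 458.30573736389596, 'cx': 259.51545150965325, 'cy': 193.13731761493545, 'eye': array([-0.11326201,  1.16226641,  0.81554118]), 'attitude': array([-0.23265268,  0.84186325, -0.46667567,  0.13911441])}
top {'fx': 359.61811450462073, 'fy': 359.61811450462073, 'cx': 258.28087625826663, 'cy': 185.01236492464915, 'eye': array([0.41789967, 0.10680365, 1.05131666]), 'attitude': array([ 0.70672003, -0.70469596,  0.0469818 , -0.04175065])}
{'t': 0.1, 'joint_positions': array([-1.45409254e+00,  3.59485048e-01,  1.51134414e+00, -1.41299735e-05,
        1.27253119e+00, -1.15103657e-01]), 'qd': array([-7.80110129e-04, -5.75852750e-04, -2.45200743e-03, -1.60804984e-04,
       -5.37861577e-05,  3.54615452e-04]), 'joint_torque': array([-1.64480967e-03, -5.28656566e+01, -2.79349959e+01, -3.27801472e-04,
        5.04858050e-03,  3.04530784e-05]), 'tcp_pos': array([ 0.13776892, -0.58344556,  0.30309896]), 'eef_rot': array([ 9.93290051e-01,  1.15646415e-01, -7.45835699e-06, -8.83856018e-04]), 'wrist_force': array([-0.17700377,  0.66469425, -0.34156149]), 'ft_torque': array([0.04701162, 0.01838611, 0.02055889]), 'grasp_force': 0.0, 'finger_gap': 0.08561930114497115}
```

View pics/scene0.png

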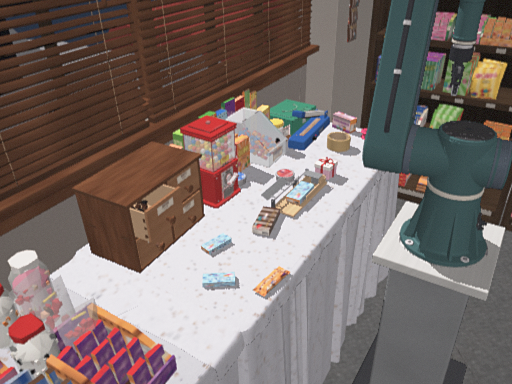

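View pics/top0.png

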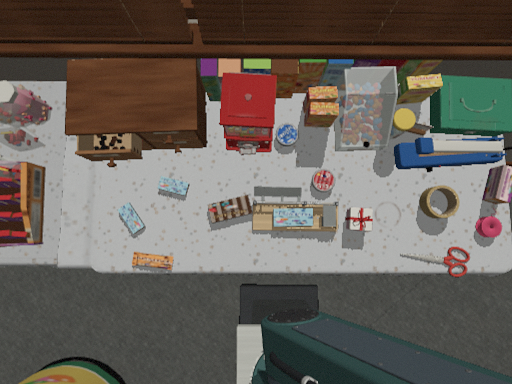

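The top view shows the stand at about (295,217), with the carton at (293,216), the flap at right (330,215) and the finger plate above it (277,192). The lane runs towards image right (world -y). Next I'll enlarge that area.

```bash
cat > h.py <<'E'
import numpy as np, cv2
from scipy.spatial.transform import Rotation as R
def ray(c,u,v,z):
    d=R.from_quat(c["attitude"]).apply([(u-c["cx"])/c["fx"],(v-c["cy"])/c["fy"],1]); e=c["eye"]
    return (e+d*(z-e[2])/d[2])
def proj(c,p):
    q=R.from_quat(c["attitude"]).inv().apply(np.asarray(p)-c["eye"])
    return np.array([c["cx"]+c["fx"]*q[...,0]/q[...,2],c["cy"]+c["fy"]*q[...,1]/q[...,2]]).T
E
python3 - <<'E'
from plant import *
import cv2
from h import *
c=calibration("top"); im=cv2.imread("pics/top0.png")
cv2.imwrite("pics/topc.png",cv2.resize(im[175:245,240:350],None,fx=7,fy=7,interpolation=cv2.INTER_CUBIC))
for p in [(252,217),(338,217)]: print(ray(c,*p,.012))
E
```

```text
[0.45618276 0.11712641 0.012     ]
[ 0.45684564 -0.13100449  0.012     ]
```

View pics/topc.png

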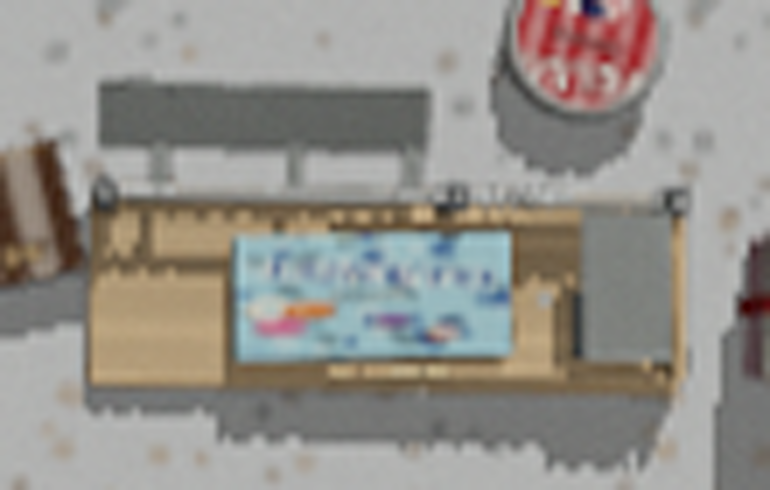

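The enlarged crop shows the plate at (100..430, 82..150), the bearing blocks at (103,192), (453,198) and (676,202), the carton at (233..512, 232..359), and the flap at (580..672, 210..360).

Run:
```python
from plant import *
from h import *
c=calibration("top")
f=lambda x,y,z: ray(c,240+(x+.5)/7-.5,175+(y+.5)/7-.5,z)
P=[(103,192,.043,-122,39),(453,198,.043,20,39),(676,202,.043,109,39),(100,82,.049,-125,84),(430,90,.049,9,84),(90,385,.012,-128,-42),(100,147,.036,-125,57),(430,152,.036,9,57)]
W=np.array([f(*p[:3])[:2] for p in P]); S=np.array([p[3:] for p in P])/1e3
r,t=R.align_vectors(np.c_[W-W.mean(0),0*W[:,0]],np.c_[S-S.mean(0),0*S[:,0]])
A=r.as_matrix()[:2,:2]; t=W.mean(0)-A@S.mean(0)
print("origin",t,"yaw",np.degrees(np.arctan2(A[1,0],A[0,0])),"\nresid mm",((S@A.T+t-W)*1e3).round(1).tolist())
for p in [(233,235),(512,230),(512,358),(236,360)]: print("carton",(A.T@(f(*p,.032)[:2]-t)*1e3).round(1))
print("tin",A.T@(f(588,45,.023)[:2]-t))
for q in [(-.095,.066),(-.068,.066),(-.004,.066),(-.095,0),(-.068,0),(-.004,0)]: print(q,A@q+t)
```

```text
origin [ 0.45645676 -0.01103626] yaw -91.03909203649509 
resid mm [[0.6, -0.4], [0.0, -1.8], [-0.2, -1.1], [1.9, 0.5], [2.3, -1.0], [-3.5, 2.0], [-0.2, 1.0], [-1.0, 0.8]]
carton [-69.4  22.9]
carton [43.7 27.3]
carton [ 43.8 -24.3]
carton [-67.4 -27.4]
tin [0.07642193 0.10498803]
(-0.095, 0.066) [0.52416869 0.08275124]
(-0.068, 0.066) [0.52367906 0.05575568]
(-0.004, 0.066) [ 0.52251845 -0.0082338 ]
(-0.095, 0) [0.45817955 0.08394812]
(-0.068, 0) [0.45768991 0.05695256]
(-0.004, 0) [ 0.4565293  -0.00703691]
```

Emit:
play_rows(
  series=[
    [0.045,0.03,0,0.16,0.22],
    [0.09,0.065,0,0.32,0.22],
    [0.135,0.1,0,0.48,0.22],
    [0.18,0.14,0,0.64,0.22],
    [0.22,0.18,0,0.8,0.22],
  ],
  force=40,
)

```text
t: 0.72
tcp_pos: [0.3591, -0.4024, 0.3036]
eef_rot: [0.869, 0.496, 0.0, -0.0]
wrist_force: [0.9, -0.1, 0.4]
finger_gap: 0.0523
grasp_force: 0.0
```

Emit:
play_rows(
  series=[
    [0.03,0.05,0,0.11,0.22],
    [0.06,0.1,0,0.22,0.22],
    [0.09,0.15,0,0.33,0.22],
    [0.12,0.2,0,0.44,0.22],
    [0.133,0.25,0,0.521,0.22],
  ],
)

```text
t: 1.35
tcp_pos: [0.4921, -0.1522, 0.3037]
eef_rot: [0.712, 0.702, 0.0, 0.0]
wrist_force: [0.3, 0.6, 0.5]
finger_gap: 0.0524
grasp_force: 0.0
```

Emit:
play_rows(
  series=[
    [0,0.06,0,0,0.22],
    [0,0.12,0,0,0.22],
    [0,0.18,0,0,0.22],
    [0,0.235,0,0,0.22],
    [0,0.235,0,0,0.22],
  ],
)

```text
t: 1.98
tcp_pos: [0.4901, 0.0845, 0.3036]
eef_rot: [0.712, 0.703, 0.0, -0.001]
wrist_force: [0.0, -1.3, -0.4]
finger_gap: 0.0522
grasp_force: 0.0
```

Run:
```python
from plant import *
import plant
from h import *
s=sense(); print(s["t"],s["tcp_pos"],s["eef_rot"],s["finger_gap"],s["wrist_force"],hold_point_z if "hold_point_z" in dir(plant) else [k for k in dir(plant) if k[0]!='_'])
c=calibration("wrist"); im=get_image("wrist"); cv2.imwrite("pics/w1.png",im[:,:,::-1]); np.save("w1.npy",c,allow_pickle=True)
e=R.from_quat(s["eef_rot"]).as_matrix(); print("tool y yaw",np.degrees(np.arctan2(e[1,1],e[0,1])))
print(c)
```

```text
1.975 [0.49008448 0.0844572  0.30357528] [ 7.11601639e-01  7.02582843e-01  5.28035350e-05 -6.73751374e-04] 0.05217990051651525 [ 0.02762628 -1.31553784 -0.35533676] 0.0539
tool y yaw -0.7307584065662664
{'fx': 339.7804565810055, 'fy': 339.7804565810055, 'cx': 255.9101949895393, 'cy': 189.31886136713652, 'eye': array([0.49129377, 0.16479592, 0.37291228]), 'attitude': array([ 0.98778176, -0.00611359, -0.00124519,  0.15571857])}
```

View pics/w1.png

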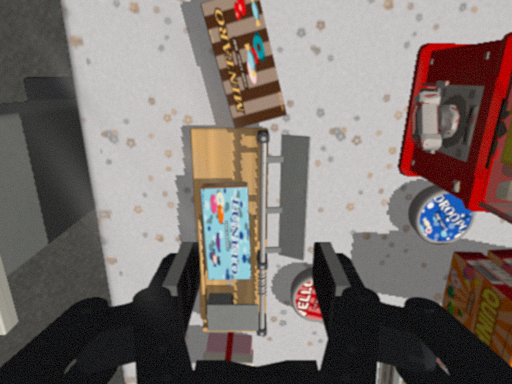

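The wrist view shows the bearing blocks at (263,135), (263,257) and (263,330), the plate at x 280..309, and the carton at (201..250, 184..281). I'll cross-check the stand pose with these.

Run:
```python
from h import *
c=np.load("w1.npy",allow_pickle=True).item()
P=[(263,135,.043,-122,39),(263,257,.043,20,39),(263,331,.043,109,39),(309,136,.049,-125,84),(304,258,.049,9,84),(191,127,.012,-128,-42),(283,136,.036,-125,57),(280,253,.036,9,57)]
W=np.array([ray(c,*p[:3])[:2] for p in P]); S=np.array([p[3:] for p in P])/1e3
r,_=R.align_vectors(np.c_[W-W.mean(0),0*W[:,0]],np.c_[S-S.mean(0),0*S[:,0]])
A=r.as_matrix()[:2,:2]; t=W.mean(0)-A@S.mean(0)
print("origin",t,"yaw",np.degrees(np.arctan2(A[1,0],A[0,0])),"\nresid mm",((S@A.T+t-W)*1e3).round(1).tolist())
for p in [(201,187),(247,184),(250,277),(207,281)]: print("carton",(A.T@(ray(c,*p,.032)[:2]-t)*1e3).round(1))
print("tcp",A.T@(np.array([.49008,.08446])-t))
```

```text
origin [ 0.45798272 -0.00822075] yaw -90.88336331635858 
resid mm [[1.5, -0.3], [0.1, -9.3], [-0.7, -0.2], [2.8, 2.6], [1.4, -0.6], [-4.1, 2.4], [-0.4, 4.8], [-0.7, 0.6]]
carton [-65.7 -27. ]
carton [-69.1  21.4]
carton [42.8 24.3]
carton [ 48.2 -25.4]
tcp [-0.09316458  0.03066461]
```

Emit:
play_rows(
  series=[
    [0.0005,0,-0.05,0,0.22],
    [0.0005,0,-0.1,0,0.22],
    [0.0005,0,-0.15,0,0.22],
    [0.0005,0,-0.178,0,0.22],
    [0.0005,0,-0.178,0,0.22],
  ],
)

```text
t: 2.65
tcp_pos: [0.4898, 0.0796, 0.124]
eef_rot: [0.714, 0.7, -0.002, -0.002]
wrist_force: [0.0, 0.8, 0.6]
finger_gap: 0.0524
grasp_force: 0.0
```

Emit:
play_rows(
  series=[
    [0,0,-0.003,0,0.22],
    [0,0,-0.006,0,0.22],
    [0,0,-0.009,0,0.22],
    [0,0,-0.012,0,0.22],
    [0,0,-0.012,0,0.22],
  ],
)

```text
t: 3.28
tcp_pos: [0.4912, 0.0812, 0.1138]
eef_rot: [0.713, 0.701, -0.0, -0.0]
wrist_force: [-0.1, -0.4, 1.0]
finger_gap: 0.0522
grasp_force: 0.0
```

Emit:
play_rows(
  series=[
    [0,0,-0.003,0,0.22],
    [0,0,-0.006,0,0.22],
    [0,0,-0.008,0,0.22],
    [0,0,-0.008,0,0.22],
  ],
)

```text
t: 3.78
tcp_pos: [0.4916, 0.0811, 0.1059]
eef_rot: [0.713, 0.701, 0.0, 0.0]
wrist_force: [0.2, 0.2, 2.7]
finger_gap: 0.0521
grasp_force: 1.2
```

Emit:
play_rows(
  series=[
    [0,0,-0.003,0,0.22],
    [0,0,-0.006,0,0.22],
    [0,0,-0.009,0,0.22],
    [0,0,-0.011,0,0.22],
    [0,0,-0.011,0,0.22],
  ],
)

```text
t: 4.4
tcp_pos: [0.489, 0.0811, 0.0945]
eef_rot: [0.713, 0.701, -0.002, -0.002]
wrist_force: [-5.6, 0.8, 9.9]
finger_gap: 0.0519
grasp_force: 4.6
```

Emit:
play_rows(
  series=[
    [0,0,-0.002,0,0.22],
    [0,0,-0.004,0,0.22],
    [0,0,-0.005,0,0.22],
    [0,0,-0.005,0,0.22],
  ],
)

```text
t: 4.9
tcp_pos: [0.4904, 0.081, 0.0899]
eef_rot: [0.713, 0.701, -0.001, -0.001]
wrist_force: [-3.3, -0.0, 9.9]
finger_gap: 0.0523
grasp_force: 4.1
```

Run:
```python
from plant import *
from h import *
c=calibration("wrist"); im=get_image("wrist")[:,:,::-1]; a=get_image("scene")[:,:,::-1]
b=cv2.resize(a[160:230,250:340],(506,384),interpolation=cv2.INTER_CUBIC)
cv2.imwrite("pics/w2.png",cv2.resize(np.hstack([im,b]),(800,302)))
```

```text
(no output)
```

View pics/w2.png

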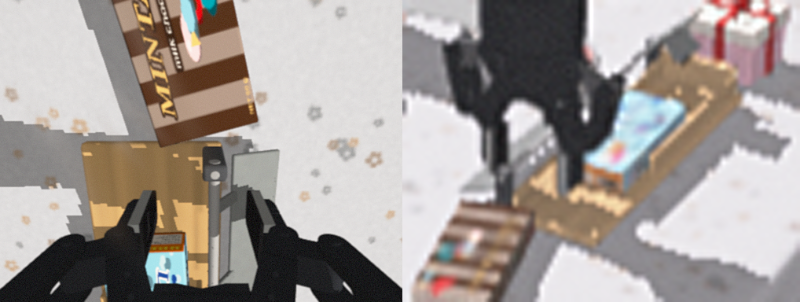

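The wrist view shows one tip on the pressed plate and the other in the lane behind the carton. The scene view shows the flap lifted at the far end. Now I'll push.

Emit:
play_rows(
  series=[
    [0,-0.005,0,0,0.22],
    [0,-0.01,0,0,0.22],
    [0,-0.015,0,0,0.22],
    [0,-0.02,0,0,0.22],
    [-0.0005,-0.025,0,0,0.22],
  ],
)

```text
t: 5.62
tcp_pos: [0.4919, 0.0562, 0.0901]
eef_rot: [0.714, 0.701, 0.001, 0.001]
wrist_force: [1.1, 3.8, 5.2]
finger_gap: 0.0519
grasp_force: 2.9
```

Emit:
play_rows(
  series=[
    [0,-0.004,0,0,0.22],
    [0,-0.008,0,0,0.22],
    [0,-0.012,0,0,0.22],
    [0,-0.016,0,0,0.22],
    [-0.0005,-0.02,0,0,0.22],
  ],
)

```text
t: 6.25
tcp_pos: [0.4913, 0.0362, 0.0901]
eef_rot: [0.714, 0.701, 0.001, 0.0]
wrist_force: [2.3, 4.1, 5.5]
finger_gap: 0.0525
grasp_force: 2.9
```

Run:
```python
from plant import *
from h import *
im=get_image("top")[:,:,::-1]; a=get_image("scene")[:,:,::-1]
b=cv2.resize(a[160:230,250:340],(506,384),interpolation=cv2.INTER_CUBIC)
d=cv2.resize(im[175:245,250:340],(506,384),interpolation=cv2.INTER_CUBIC)
cv2.imwrite("pics/w3.png",cv2.resize(np.hstack([d,b]),(800,302)))
```

```text
(no output)
```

View pics/w3.png

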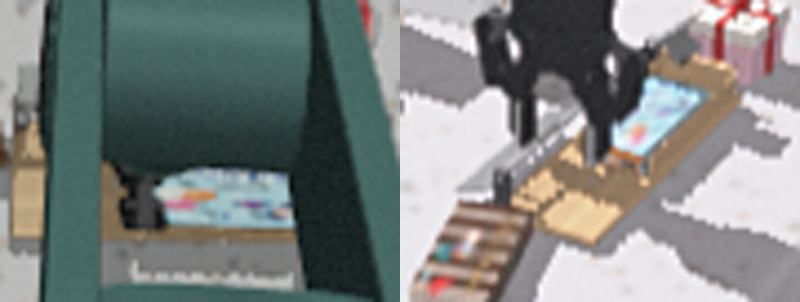

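The finger is pushing the carton straight along the lane and the flap is still up at upper right. I'll keep pushing.

Emit:
play_rows(
  series=[
    [0,-0.004,0,0,0.22],
    [0,-0.008,0,0,0.22],
    [0,-0.012,0,0,0.22],
    [0,-0.016,0,0,0.22],
    [-0.0005,-0.02,0,0,0.22],
  ],
)

```text
t: 6.98
tcp_pos: [0.4906, 0.0161, 0.0901]
eef_rot: [0.714, 0.701, 0.001, 0.0]
wrist_force: [2.1, 4.4, 5.6]
finger_gap: 0.0518
grasp_force: 3.0
```

Emit:
play_rows(
  series=[
    [0,-0.002,0,0,0.22],
    [0,-0.004,0,0,0.22],
    [0,-0.006,0,0,0.22],
  ],
)

```text
t: 7.35
tcp_pos: [0.4904, 0.0102, 0.09]
eef_rot: [0.714, 0.701, 0.001, 0.0]
wrist_force: [1.2, 4.6, 5.8]
finger_gap: 0.0518
grasp_force: 3.1
```

Emit:
play_rows(
  series=[
    [0,-0.001,0,0,0.22],
    [0,-0.002,0,0,0.22],
    [0,-0.003,0,0,0.22],
  ],
)

```text
t: 7.72
tcp_pos: [0.4904, 0.0072, 0.09]
eef_rot: [0.714, 0.701, 0.001, 0.0]
wrist_force: [1.8, 4.4, 5.9]
finger_gap: 0.0522
grasp_force: 3.0
```

Emit:
play_rows(
  series=[
    [0,-0.001,0,0,0.22],
    [0,-0.002,0,0,0.22],
  ],
)

```text
t: 7.98
tcp_pos: [0.4904, 0.0052, 0.09]
eef_rot: [0.714, 0.701, 0.001, 0.0]
wrist_force: [2.1, 4.1, 5.3]
finger_gap: 0.052
grasp_force: 3.1
```

Emit:
play_rows(
  series=[
    [0,-0.001,0,0,0.22],
    [0,-0.002,0,0,0.22],
  ],
)

```text
t: 8.22
tcp_pos: [0.4903, 0.0032, 0.09]
eef_rot: [0.714, 0.701, 0.001, 0.0]
wrist_force: [0.7, 4.6, 6.2]
finger_gap: 0.0519
grasp_force: 3.1
```

Emit:
play_rows(
  series=[
    [0,-0.001,0,0,0.22],
    [0,-0.002,0,0,0.22],
  ],
)

```text
t: 8.48
tcp_pos: [0.4903, 0.002, 0.09]
eef_rot: [0.714, 0.7, 0.001, -0.0]
wrist_force: [2.2, 13.2, 6.6]
finger_gap: 0.0519
grasp_force: 7.1
```

Emit:
play_rows(
  series=[
    [0,-0.001,0,0,0.22],
    [0,-0.002,0,0,0.22],
  ],
)

```text
t: 8.72
tcp_pos: [0.4902, 0.0015, 0.09]
eef_rot: [0.715, 0.699, 0.002, -0.001]
wrist_force: [3.4, 22.2, 6.8]
finger_gap: 0.0517
grasp_force: 12.5
```

The contact force rose at the expected distance, so the carton is home. I'll back off slightly with the flap still open, then raise the tool to let it close.

Emit:
play_rows(
  series=[
    [0,0.003,0,0,0.22],
    [0,0.006,0,0,0.22],
    [0,0.01,0,0,0.22],
    [0,0.01,0,0,0.22],
  ],
)

```text
t: 9.22
tcp_pos: [0.4907, 0.0084, 0.0901]
eef_rot: [0.713, 0.701, 0.0, 0.001]
wrist_force: [2.0, -2.6, 4.7]
finger_gap: 0.0523
grasp_force: 2.6
```

Emit:
play_rows(
  series=[
    [0,0,0.004,0,0.22],
    [0,0,0.008,0,0.22],
    [0,0,0.012,0,0.22],
    [0,0,0.016,0,0.22],
    [0,0,0.02,0,0.22],
  ],
)

```text
t: 9.85
tcp_pos: [0.489, 0.0092, 0.1098]
eef_rot: [0.713, 0.701, -0.001, -0.001]
wrist_force: [0.6, 0.9, -0.7]
finger_gap: 0.0518
grasp_force: 0.0
```

Emit:
play_rows(
  series=[
    [0,0,0.03,0,0.22],
    [0,0,0.07,0,0.22],
    [0,0,0.11,0,0.22],
    [0,0,0.16,0,0.22],
    [0,0,0.2,0,0.22],
  ],
)

```text
t: 10.48
tcp_pos: [0.4894, 0.0092, 0.3118]
eef_rot: [0.713, 0.701, 0.0, 0.0]
wrist_force: [0.7, 0.5, -0.6]
finger_gap: 0.0522
grasp_force: 0.0
```

Emit:
play_rows(
  series=[
    [0,0.05,0,0,0.22],
    [0,0.1,0,0,0.22],
    [0,0.1,0,0,0.22],
  ],
)

```text
t: 10.85
tcp_pos: [0.489, 0.1116, 0.3099]
eef_rot: [0.712, 0.702, 0.0, -0.001]
wrist_force: [0.7, 0.4, -0.1]
finger_gap: 0.0522
grasp_force: 0.0
```

Run:
```python
from plant import *
from h import *
c=calibration("wrist"); im=get_image("wrist")[:,:,::-1]; a=get_image("scene")[:,:,::-1]; np.save("w4.npy",c,allow_pickle=True)
cv2.imwrite("pics/w4.png",im)
b=cv2.resize(a[150:240,240:350],(550,450),interpolation=cv2.INTER_CUBIC); cv2.imwrite("pics/s4.png",b)
print(sense()["t"],sense()["wrist_force"],sense()["tcp_pos"])
```

```text
10.95 [ 0.23559153  0.49133561 -0.95056853] [0.4892454  0.10916707 0.30963755]
```

View pics/w4.png

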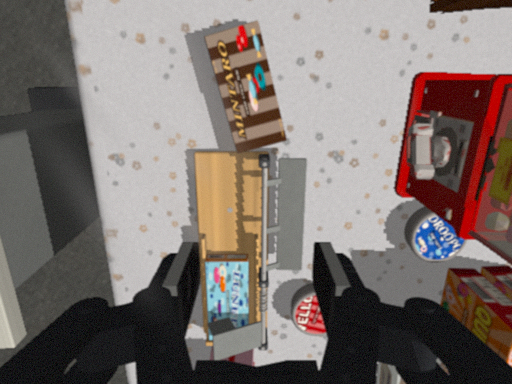

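View pics/s4.png

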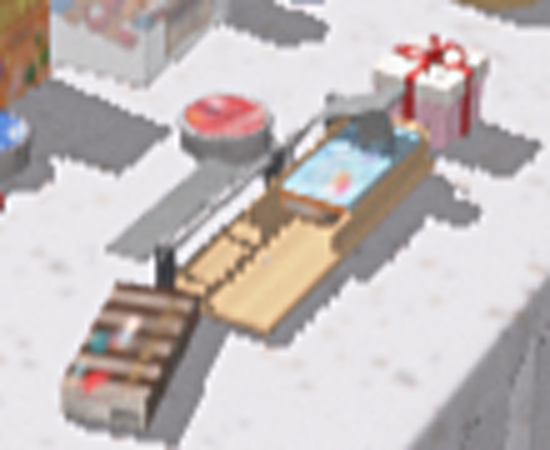

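The carton is under the closed flap and the bystanders haven't moved. Its near edge is at about (205..249, 261) in the wrist view. I'll check that against the stand position it should have when home.

Run:
```python
from h import *
c=np.load("w4.npy",allow_pickle=True).item()
W=[ray(c,263,158,.043),ray(c,264,344,.043)]; print(W)
im=cv2.imread("pics/w4.png").astype(int)
print([(v,im[v,212:245].mean(0).round().tolist()) for v in range(248,268)])
e=ray(c,228,260,.032); print(e)
for x in(-.010,-.007,-.004,-.001):print(x,proj(c,[.4572,-.0096-x,.032]))
```

```text
[array([0.49624739, 0.11638942, 0.043     ]), array([ 0.49577113, -0.11513161,  0.043     ])]
[(248, [93.0, 145.0, 184.0]), (249, [92.0, 144.0, 183.0]), (250, [87.0, 135.0, 171.0]), (251, [71.0, 108.0, 136.0]), (252, [62.0, 94.0, 118.0]), (253, [56.0, 84.0, 110.0]), (254, [55.0, 73.0, 96.0]), (255, [73.0, 83.0, 95.0]), (256, [76.0, 86.0, 94.0]), (257, [71.0, 84.0, 98.0]), (258, [56.0, 78.0, 107.0]), (259, [29.0, 68.0, 111.0]), (260, [49.0, 80.0, 123.0]), (261, [121.0, 130.0, 143.0]), (262, [193.0, 184.0, 147.0]), (263, [209.0, 197.0, 145.0]), (264, [204.0, 193.0, 144.0]), (265, [202.0, 193.0, 149.0]), (266, [203.0, 197.0, 157.0]), (267, [201.0, 195.0, 164.0])]
[ 0.45526521 -0.00540771  0.032     ]
-0.01 [229.48940423 255.48383873]
-0.007 [229.58778145 257.81144589]
-0.004 [229.68569445 260.12806949]
-0.001 [229.78314649 262.43378711]
```

```bash
python3 -c "
from plant import *
print(sign_off())"
```

```text
the job is handed in; nothing more can be done
None
```

The carton is home against the end stop (near end within about 1 mm of target in the wrist view), the flap is closed on it, the arm is clear, and I handed the job in at about 11 s; no verdict came back.

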